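# Lock a separation column in the cam vice

## Robot

A 6-joint arm with a two-finger parallel gripper is mounted at the origin on a cart in front of the work surface, level with it; the furniture and walls round the work are solid. World frame = base frame: x ahead of the robot, y to its left, z up, the work surface at z = 0. Lengths are in mm, angles in rad, forces in N, time in s.
With the tool pointing down it reaches from about 325 to 900 mm from the base axis. Payload 6.1 kg.
Tool frame: the origin (TCP) lies on the front face of the gripper's body, between the roots of the fingers; the fingertips stand 73 mm ahead of it and the grasp point (between the pads) lies 54 mm ahead of it; z points along the fingers, y is the line along which they close (so a half turn about z gives the same grasp; the last joint's range is limited). The gripper opens to 85 mm and grips with 20 to 120 N. Pads are 22 mm wide; open, the fingers measure 114 mm over their backs; the gripper's body (76 mm by 85 mm) begins 54 mm behind the grasp point. The pads swing forward as they close: fully open they stand 13 mm farther back than shut.
Start: joints at [-1.39, 0.22, 1.526, -0, 1.395, -0.126], TCP at [188.749, -595.811, 303.9] pointing down, gripper open.
Joint ranges: [-2.98, 2.98], [-0.91, 2.08], [0.09, 2.57], [-1.24, 4.39], [0.2, 2.65], [-2.68, 2.68]. Speed limits (rad/s): [2.57, 2.57, 3.01, 3.14, 3.14, 3.14].

## Interface

Orientations are given as a rotation vector (axis times angle).
In Python, from rig import arm gives the robot as it stands.
- The arm moves only by the shell command python3 steer.py FILE [FORCE], which reads ROWS from the file FILE. ROWS is a JSON object whose key "increments" holds a list of rows, 1 to 12 of them, each of 7 numbers: the finger opening in mm, then dx, dy, dz in fractions of the full range, 1 being 100 cm, then a rotation vector rx, ry, rz in a scale on which 1.0 is pi rad; each row is the pose to reach, as a shift and turn from the pose commanded when the command began, along the tool's axes at that moment; what a row does not reach only later rows make up. A row lasts 1/10 s, in which the tool goes at most 50 mm and 0.15 rad, less where a joint would pass 70% of its speed; a pose out of reach is approached as far as the arm can. The fingers move at their own pace and stop on an object; FORCE is the grip in N (left out, the last holds). Time passes only in rows, so rows that do not move let the fingers close. It prints the time, the measured TCP pose, the force, the opening and the grip force at its end. No shift or turn number may pass 1 either way. Input that does not fit is refused with a message, and nothing moves.
- arm.sense(): the state, without advancing time (a new reading comes with each control period).
- arm.grab_frame(name): name is "scene" or "top"; returns a dict with "img" (420x560x3 uint8, red, green, blue), "depth" (420x560 float32, mm along the optical axis (not along the pixel's ray), 0 where there is no reading), "intrinsics" (3x3 intrinsics, pixels), "k1" (the pictures are not rectified: a ray, as slopes to the right and down, at radius r is drawn at 1 + k1 r^2 times it, then the intrinsics apply), "xyz" and "orientation" of the camera in the world. Camera axes: x right, y down, z forward; pixel columns grow to the right and rows downward; lengths in mm; the calibration is good to about 2 mm. A picture is of the moment at which its call begins.
- arm.finish_job(): hands the job in; it is judged then, once.
The state is a dict: "clock": time; "joint_pos": joint angles; "joint_velocities": joint speeds; "joint_torque": joint torques, N m; "eef_pos": TCP position; "orientation": TCP orientation; "wrist_force": force on the tool from outside, world axes, zero at the start; "wrist_torque": the same for the moment, N m; "gripper_width": finger opening in mm; "grip_force": force on a finger pad.
Only numpy, scipy, OpenCV 4.12 (cv2) and the standard library are available. Lean on these libraries where they do the work, as an engineer would, in place of code of your own. Each camera call takes 0.05 s, during which the arm holds its last target. There are 200 camera calls.

## Task

Lay the separation column in the saddles of the blue column vice, with its red-plugged end on the side of the orange clamp pad, so that this end can be undone next. Then turn the black wing knob clockwise until the roller of the sprung jaw drops into the notch of the cam and the pad holds the column, and leave it locked. Leave the other things on the bench where they are.

Things in the scene. Friction and masses are not known exactly. Their poses are not given: they have to be found in the camera images.
- vice: Column vice fixed to the bench, blue L-shaped base plate (local x -21 to +29, y -66 to +66 and x -123 to -11, y +2 to +66), top 14 mm above the bench. Origin on the bench below the axis of a clamped column, which lies along local y; z up. Cam housing (top 35 mm), jaw slide (top 47 mm) and wing knob stand at local x -119 to -20, y +14 to +60.
- seat_mid (a point): Where the middle of the column's axis belongs when seated: 52 mm above the bench, over the vice's origin; axes as the vice's (y along the column, +y to the clamp side). The column's thick ends hang outside the saddles, which leaves it about 7 mm of play either way along y. Between local y -40 and +26 there is free room down to the base plate for fingers round the column.
- seat_clamp_end (a point): Point on the seat's axis 66 mm from seat_mid on the clamp side (vice's +y), where the red end belongs. Saddles at local y -50 to -40, +26 to +31 and +43 to +48: upright back jaw on the +x side (face at x +4.8 mm, top 62 mm above the bench), floor falling 15 degrees to it, lead-in slope on the -x side; a column let go low over the floor up to 6 mm to the -x side rolls home.
- column: Loose steel separation column, 174 mm long along its own y, lying on the bench: tube 9.6 mm in diameter between two thicker end fittings (14 x 17 mm, at 57 to 75 mm either side of the middle), then a red plug at the +y end and a black plug at the -y end; 0.07 to 0.12 kg. Origin at the middle of its underside, 8.3 mm under its axis.
- column_mid (a point): Middle of the column's axis, the place to grasp, across the tube; axes as the column's, y along the tube from the black to the red end.
- column_red_end (a point): Point on the column's axis in the end fitting by the red plug, 66 mm from the middle.
- cam_knob (a joint): Angle of cam and wing knob in rad, growing clockwise seen from above; stops at -0.05 and 2.6. Starts at 0 to 0.35, jaw open. From 0.4 the cam pushes the jaw forward, the crest is at 1.7 to 1.8, then the roller drops into the notch, bottom at 2.0; past 2.2 it is out again (turn back). Takes up to 0.25 N m; stays where left, but within 0.15 of the notch bottom the springs draw it in.
- knob_grip (a point): On the knob's vertical axis (vice's x -88, y +37 mm), 68 mm above the bench, where to grip. Turns with it: x along the wing's white line, z up. In the notch the white line points at the column, along the vice's +x. The wing is a black bar 52 mm long along this x, 14 mm wide, 53 to 81 mm above the bench; below it the steel cam plate (top 47 mm, radius to 30 mm; red dot by its notch).
- jaw (a joint): Travel of the sprung jaw slide towards the column in m: 0 fully open (roller on the cam's low part), 0.012 on the cam's crest, about 0.0075 when the roller has dropped into the notch. A spring holds its roller on the cam.
- pad_face (a point): Middle of the face of the orange clamp pad, 10 mm wide and 18 mm high, in front of the jaw at the vice's y +37 mm; on its own spring in the jaw (500 N/m, pre-loaded 1.5 N). It stands 5.5 mm clear of a seated column when the jaw is fully open and presses it against the back jaws when locked.
- pad: The orange clamp pad itself; origin at the lower middle of its face.
- spanner_small: Bystander: open-ended steel spanner, 120 x 23 x 5 mm, lying near the robot; origin at the middle of its underside.
- buffer: Bystander: white plastic bottle, 60 mm wide, 125 mm high; origin at the middle of its underside.
- tubes_rack: Bystander: white tube rack, 72 x 122 x 30 mm; origin at the middle of its underside.
- tape: Bystander: roll of yellow tape, 53 mm across, 19 mm high; origin at the middle of its underside.
- stopwatch: Bystander: white lab timer, 58 x 68 x 18 mm; origin at the middle of its underside.
- marker: Bystander: black marker pen, 135 mm long; origin at the middle of its underside.
- tube_red: Bystander: plastic tube with red cap, 111 mm long, 21 mm thick; origin at the middle of its underside.

How it is judged (in metres and radians):
On the way:
1. the column lies seated in the saddles, red end on the clamp side, while the jaw is still open (x of column_mid in the frame of seat_mid between -0.004 and 0.004 m and y of column_mid in the frame of seat_mid between -0.01 and 0.01 m and z of column_mid in the frame of seat_mid between -0.004 and 0.004 m and angle between the y axis of column and the y axis of seat_mid, either way round below 0.06 rad and y of column_red_end in the frame of seat_mid above 0.04 m and value of joint cam_knob below 0.9 rad), for 0.2 s.
At the end, for the whole second after the job is handed in: Column at rest in the saddles (middle within 10 mm along, 4 mm across and in height, 0.06 rad in line), red end on the clamp side; knob at 2.0 +- 0.15 rad, roller down in the notch (jaw travel 5 to 9.5 mm), pad pressing the column with over 1 N; other things moved under 30 mm (x of column_mid in the frame of seat_mid between -0.004 and 0.004 m and y of column_mid in the frame of seat_mid between -0.01 and 0.01 m and z of column_mid in the frame of seat_mid between -0.004 and 0.004 m and angle between the y axis of column and the y axis of seat_mid, either way round below 0.06 rad and y of column_red_end in the frame of seat_mid above 0.04 m and value of joint cam_knob between 1.85 and 2.15 rad and value of joint jaw between 0.005 and 0.0095 m and contact force between pad and column above 1 N and linear speed of column below 0.02 m/s); the robot touches nothing.
It fails at once if one of the other things on the bench is shifted by more than 30 mm (distance of any of spanner_small, buffer, tubes_rack, tape, stopwatch, marker, tube_red from where it was at the start of the episode above 0.03 m).
It also fails if it takes over 48 s, if anything falls off the work surface, if the arm or the gripper's body presses on something with over 40 N, if the wrist force passes 120 N, or if a joint passes its speed limit or range.

## Working session

There is one attempt and no reset: what is moved stays moved. The work goes in short steps, Python scripts to look and compute and a shell command to move; the robot and the scene stay as the last step left them, time stands still between calls to the robot, and variables do not carry over. Pictures are saved under pics/ and viewed, at most 10 in all, crops included, and the job is handed in when it is done.

```bash
ls; mkdir -p pics; cat > h.py <<'E'
import numpy as np,cv2,pickle
from scipy.spatial.transform import Rotation as R
from rig import arm
def grab(n,save=None):
    f=arm.grab_frame(n)
    if save: cv2.imwrite('pics/'+save+'.png',f['img'][...,::-1]); pickle.dump(f,open('pics/'+save+'.pkl','wb'))
    return f
def ray(f,u,v):
    K=np.array(f['intrinsics']);d=np.array([(u-K[0,2])/K[0,0],(v-K[1,2])/K[1,1]]);s=d.copy()
    for _ in range(20): s=d/(1+f['k1']*(s@s))
    o=np.array(f['orientation']);Rm=o if o.shape==(3,3) else R.from_rotvec(o).as_matrix()
    return np.array(f['xyz']),Rm@np.array([s[0],s[1],1.])
def onz(f,u,v,z):
    o,d=ray(f,u,v);return o+d*(z-o[2])/d[2]
E
python3 - <<'E'
from h import *
for n in('top','scene'):
    f=grab(n,n+'0');print(n,f['xyz'],f['orientation'],f['k1'],np.array(f['intrinsics']).tolist())
print(arm.sense())
E
```

```text
pics
rig.py
steer.py
top [ 505.80540995  -64.67796416 1149.33510598] [-2.18087401  2.16421482 -0.0641637 ] 0.010872590711382246 [[403.4971980988458, 0.0, 280.7838048144782], [0.0, 403.4971980988458, 209.78810581123142], [0.0, 0.0, 1.0]]
scene [  -37.04484091 -1045.92807162   818.97709744] [-2.08692192  0.57478048 -0.32106666] -0.027603767591365475 [[396.62176612855797, 0.0, 281.53829641130113], [0.0, 396.62176612855797, 201.50883035342008], [0.0, 0.0, 1.0]]
{'clock': 0.1, 'joint_pos': array([-1.39006547e+00,  2.21149739e-01,  1.52751317e+00, -5.46483338e-06,
        1.39472135e+00, -1.26091320e-01]), 'joint_velocities': array([ 8.15754215e-04, -1.16199908e-03, -3.02698453e-03,  6.75299865e-05,
       -6.26095649e-04, -9.88803621e-04]), 'joint_torque': array([ 3.28069791e-04, -4.98243356e+01, -3.90546405e+01, -2.57909196e-04,
        5.72315170e-03, -6.89871968e-06]), 'eef_pos': array([ 188.69153217, -595.38519693,  302.89828297]), 'orientation': array([-3.10292648e+00, -4.79794748e-01,  8.52733544e-05]), 'wrist_force': array([0.06251519, 0.45350672, 0.5015603 ]), 'wrist_torque': array([-0.06378637,  0.00363518,  0.04103943]), 'grip_force': 0.0, 'gripper_width': 85.83584669180662}
```

View pics/top0.png

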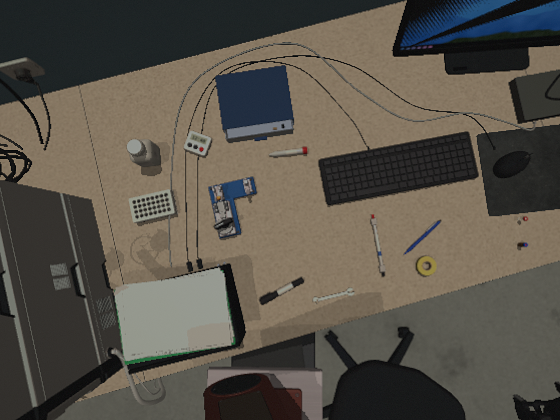

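View pics/scene0.png

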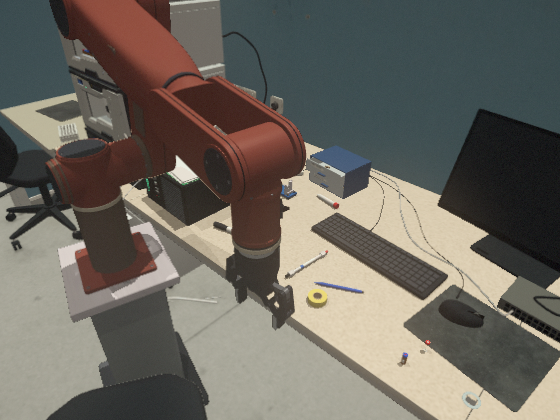

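The top view shows the column at about (377,245), red end up at (373,217) and black end at (382,274). The vice is at about (230,205) with the knob near (222,223). In the scene view the column is at (307,264), and the arm hides part of the bench. Next I'll take zoomed crops.

```bash
python3 - <<'E'
import cv2,numpy as np
a=cv2.imread('pics/top0.png')
c=cv2.resize(a[165:250,195:275],None,fx=7,fy=7,interpolation=cv2.INTER_CUBIC)
c=np.clip(c.astype(float)*1.6,0,255).astype('uint8')
cv2.imwrite('pics/crop1.png',c)
from h import *
f=pickle.load(open('pics/top0.pkl','rb'))
d=f['depth'];print(d[205:240:3,205:260:5].astype(int))
for p in [(280,210),(377,245),(230,205)]: print(p,d[p[1],p[0]],onz(f,*p,0))
E
```

```text
[[1155 1160 1109 1108 1110 1139 1158 1155 1154 1153 1158]
 [1158 1158 1110 1111 1110 1125 1140 1153 1153 1155 1157]
 [1158 1154 1110 1110 1112 1124 1140 1153 1158 1153 1157]
 [1154 1156 1118 1104 1118 1119 1137 1155 1157 1154 1154]
 [1154 1156 1138 1120 1120 1077 1138 1151 1149 1153 1152]
 [1157 1154 1141 1104 1071 1074 1134 1153 1151 1153 1154]
 [1150 1151 1105 1074 1074 1107 1138 1145 1150 1155 1152]
 [1152 1154 1071 1072 1094 1100 1143 1152 1151 1150 1149]
 [1155 1151 1153 1105 1102 1104 1126 1141 1148 1152 1148]
 [1150 1150 1153 1104 1105 1116 1117 1136 1147 1149 1148]
 [1152 1152 1147 1113 1129 1132 1148 1146 1147 1149 1150]
 [1150 1147 1146 1145    0 1148 1151 1147 1149 1153 1151]]
(280, 210) 1155.9286 [594.8571566  -40.33784019   0.        ]
(377, 245) 1132.316 [ 497.6340395  -315.14865304    0.        ]
(230, 205) 1139.1902 [608.23594481 103.13619113   0.        ]
```

View pics/crop1.png

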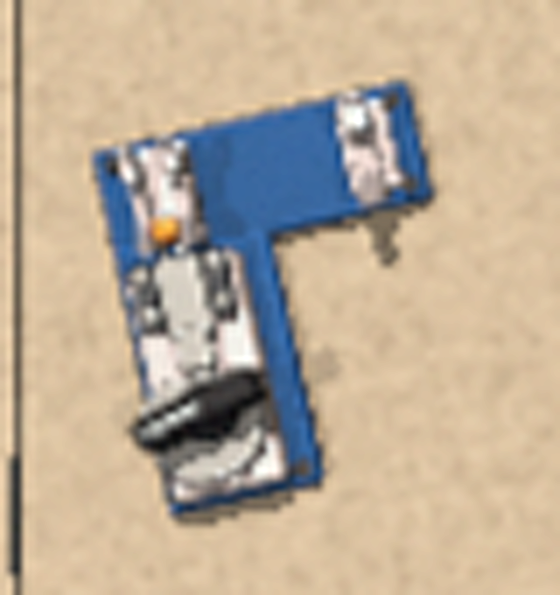

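The crop shows the blue L with its long bar at the top, running (98,152) to (405,83), so +x points up the image. The orange pad is at (165,230), so +y is to the left. The knob wing is centred at about (200,410) with its white end at the lower left.

```bash
cat > m.py <<'E'
from h import *
f=pickle.load(open('pics/top0.pkl','rb'))
img=f['img'];hsv=cv2.cvtColor(img,cv2.COLOR_RGB2HSV)
P=lambda x,y:(195+(x+.5)/7-.5,165+(y+.5)/7-.5)
cr=[(98,152),(405,83),(435,195),(272,235),(322,482),(172,515)]
loc=np.array([(29,66),(29,-66),(-21,-66),(-11,2),(-123,2),(-123,66)],float);
W=np.array([onz(f,*P(*c),14)[:2] for c in cr])
i=[0,1,2,4,5]
A=loc[i]-loc[i].mean(0);B=W[i]-W[i].mean(0);H=A.T@B;U,S,V=np.linalg.svd(H)
Rm=V.T@np.diag([1,np.linalg.det(V.T@U.T)])@U.T;t=W[i].mean(0)-Rm@loc[i].mean(0)
print('vice',t,np.arctan2(Rm[1,0],Rm[0,0]));print((loc@Rm.T+t-W).round(1))
print('knob',Rm@[-88,37]+t)
# orange pad
h,s,v=cv2.split(hsv)
def blob(m,box):
    x0,y0,x1,y1=box;ys,xs=np.nonzero(m[y0:y1,x0:x1]);return xs.mean()+x0,ys.mean()+y0,len(xs)
o=blob((h>8)&(h<20)&(s>170)&(v>120),(195,165,275,250));print('pad',o,Rm.T@(onz(f,*o[:2],50)[:2]-t))
# knob: depth at ~ z 81
z=np.zeros(img.shape[:2]);
m=(v<60)&(np.arange(420)[:,None]>212)&(np.arange(420)[:,None]<235)&(np.arange(560)>210)&(np.arange(560)<238)
ys,xs=np.nonzero(m);pts=np.array([onz(f,x,y,81)[:2] for x,y in zip(xs,ys)]);L=(pts-t)@Rm
vx,vy,_,_=cv2.fitLine(L.astype('f4'),cv2.DIST_HUBER,0,.01,.01).ravel();print('knob dark mean local',L.mean(0),'dir',vx,vy,'angle ccw from +x',np.arctan2(vy,vx)%np.pi,len(xs))
# column
box=(362,205,395,285)
r=blob(((h<8)|(h>172))&(s>140),box);k=blob((v<70),(372,262,395,285));print('red,black px',r,k)
wr=onz(f,*r[:2],8.3);wk=onz(f,*k[:2],8.3);print(wr,wk,np.linalg.norm(wr-wk),(wr+wk)/2)
d=(wr-wk);print('col y dir angle',np.arctan2(d[1],d[0]))
c=cv2.resize(img[205:285,350:410,::-1],None,fx=7,fy=7,interpolation=cv2.INTER_CUBIC)
cv2.imwrite('pics/crop2.png',np.clip(c*1.5,0,255).astype('uint8'))
E
python3 m.py
```

```text
vice [647.24703742  94.62868251] 0.23026265566556076
[[ 0.4  2.4]
 [ 1.5 -1.6]
 [-1.4 -0.2]
 [ 9.5  2.4]
 [ 0.2 -1.3]
 [-0.7  0.8]]
knob [553.1250366  110.56759593]
pad (np.float64(218.0), np.float64(197.6), 5) [-14.76969913  39.01220582]
knob dark mean local [-92.45091316  27.24373935] dir 0.18044807 -0.9835845 angle ccw from +x 1.7522384 129
red,black px (np.float64(372.5), np.float64(216.0), 6) (np.float64(382.8), np.float64(273.73333333333335), 15)
[ 579.05731999 -301.563062      8.3       ] [ 418.0765118  -328.55730955    8.3       ] 163.22839828269028 [ 498.5669159  -315.06018578    8.3       ]
col y dir angle 0.16614041630027626
```

View pics/crop2.png

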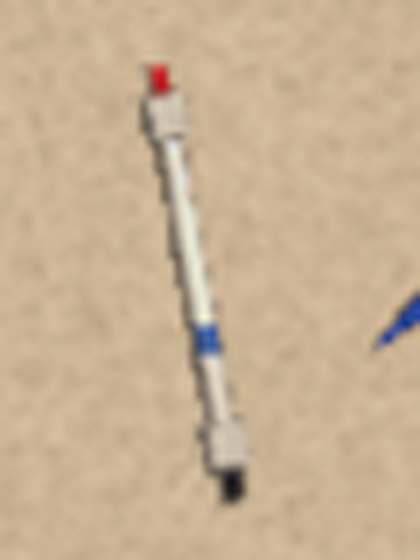

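Crop 2 shows the column lying alone: red plug at (159,78), black plug at (232,485), middle at about (196,280). That agrees with the blob result: middle at (498.5,-315), heading 0.166. The vice is at (647,95) with yaw 0.230.

```bash
cat > to.py <<'E'
import sys
from h import *
x,y,z,psi=map(float,sys.argv[1:5])
s=arm.sense();Rt=R.from_rotvec(s['orientation'])
G=R.from_matrix(np.array([[np.cos(psi),np.sin(psi),0],[np.sin(psi),-np.cos(psi),0],[0,0,-1]]).T.T)
print('d',Rt.inv().apply(np.array([x,y,z])-s['eef_pos']).round(1),'rv',(Rt.inv()*G).as_rotvec().round(3),'t',s['clock'])
E
python3 to.py 492.6 -316 150 0.166; python3 to.py 492.6 -316 75.5 0.166
```

```text
d [ 374.1 -174.3  153.3] rv [-0.002 -0.     0.141] t 0.1
d [ 374.  -174.1  227.8] rv [-0.002 -0.     0.141] t 0.1
```

The manual's scale: shifts go in shares of 100 cm and turns go in shares of pi rad. Converting my numbers, 374 mm is 0.374, -174 mm is -0.174, 0.141 rad is 0.0449.

```bash
R='' ; echo '{"increments":[[60, 0.374, -0.174, 0.1, 0, 0, 0.0449], [60, 0.374, -0.174, 0.12, 0, 0, 0.0449], [60, 0.374, -0.174, 0.12, 0, 0, 0.0449], [60, 0.374, -0.174, 0.13, 0, 0, 0.0449], [60, 0.374, -0.174, 0.15, 0, 0, 0.0449], [60, 0.374, -0.174, 0.15, 0, 0, 0.0449], [60, 0.374, -0.174, 0.15, 0, 0, 0.0449], [60, 0.374, -0.174, 0.15, 0, 0, 0.0449], [60, 0.374, -0.174, 0.153, 0, 0, 0.0449], [60, 0.374, -0.174, 0.153, 0, 0, 0.0449], [60, 0.374, -0.174, 0.153, 0, 0, 0.0449], [60, 0.374, -0.174, 0.153, 0, 0, 0.0449]]}' > next.json && python3 steer.py next.json 40; python3 to.py 492.6 -316 75.5 0.166
python3 - <<'E'
from h import *
f=grab('scene','s1');cv2.imwrite('pics/s1c.png',cv2.resize(f['img'][150:350,180:400,::-1],None,fx=3,fy=3))
E
```

```text
clock: 1.3
eef_pos: [492.5, -317.7, 151.3]
orientation: [3.13, 0.259, 0.0]
wrist_force: [-0.7, 0.7, -0.4]
gripper_width: 60.4
grip_force: 0.0
d [ 0.4 -1.7 75.8] rv [ 0.001 -0.    -0.001] t 1.3
```

View pics/s1c.png

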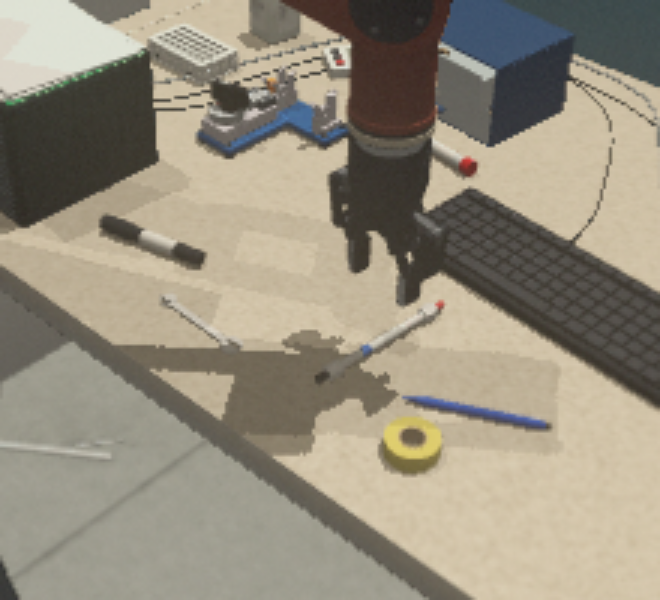

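The scene crop shows the gripper over the column: red end at (439,306), black end at (321,377). The bystanders are clear of it. I'll cross-check the column position and the heights of the nearby boxes before descending.

Scaled: 75.5 mm is 0.0755, 72 mm is 0.072.

```bash
python3 - <<'E'
from h import *
f=pickle.load(open('pics/s1.pkl','rb'))
a=onz(f,180+439.5/3,150+306/3,8.3);b=onz(f,180+322/3,150+376/3,8.3);print(a,b,(a+b)/2,np.arctan2(*(a-b)[1::-1]))
t=pickle.load(open('pics/top0.pkl','rb'));
for u,v in[(180,310),(235,300),(255,95),(140,150)]:
    o,d=ray(t,u,v);print(o+d*t['depth'][v,u])
E
echo '{"increments":[[60, 0, -0.0017, 0.05, 0, 0, 0], [60, 0, -0.0017, 0.072, 0, 0, 0], [60, 0, -0.0017, 0.0755, 0, 0, 0], [60, 0, -0.0017, 0.0755, 0, 0, 0], [60, 0, -0.0017, 0.0755, 0, 0, 0]]}' > next.json && python3 steer.py next.json 40
```

```text
[ 582.01443946 -300.877405      8.3       ] [ 421.08522418 -327.22358759    8.3       ] [ 501.54983182 -314.05049629    8.3       ] 0.162273337028967
[339.59412037 193.80747477 169.53637566]
[351.17103527  74.13926584  76.78233245]
[888.16049983  25.41802123 117.1123923 ]
[738.56148624 321.07361036 124.69296362]
clock: 1.85
eef_pos: [493.3, -316.8, 77.5]
orientation: [3.129, 0.258, 0.004]
wrist_force: [-0.6, -0.3, -0.7]
gripper_width: 60.3
grip_force: 0.0
```

Scaled: 1.5 mm is 0.0015.

```bash
echo '{"increments":[[30, 0, 0, 0.0015, 0, 0, 0], [0, 0, 0, 0.0015, 0, 0, 0], [0, 0, 0, 0.0015, 0, 0, 0], [0, 0, 0, 0.0015, 0, 0, 0], [0, 0, 0, 0.0015, 0, 0, 0], [0, 0, 0, 0.0015, 0, 0, 0], [0, 0, 0, 0.0015, 0, 0, 0], [0, 0, 0, 0.0015, 0, 0, 0]]}' > next.json && python3 steer.py next.json 50; echo '{"increments":[[0, 0, 0, -0.04, 0, 0, 0], [0, 0, 0, -0.08, 0, 0, 0], [0, 0, 0, -0.1, 0, 0, 0], [0, 0, 0, -0.1, 0, 0, 0]]}' > next.json && python3 steer.py next.json; python3 - <<'E'
from h import *
f=grab('scene','s2');cv2.imwrite('pics/s2c.png',cv2.resize(f['img'][150:330,200:400,::-1],None,fx=3,fy=3))
E
```

```text
clock: 2.65
eef_pos: [492.9, -315.5, 74.7]
orientation: [3.13, 0.26, 0.001]
wrist_force: [-1.5, 0.6, 5.3]
gripper_width: 7.3
grip_force: 49.0
clock: 3.05
eef_pos: [494.2, -316.7, 177.7]
orientation: [3.126, 0.26, 0.008]
wrist_force: [0.6, 0.0, -0.2]
gripper_width: 7.4
grip_force: 48.9
```

View pics/s2c.png

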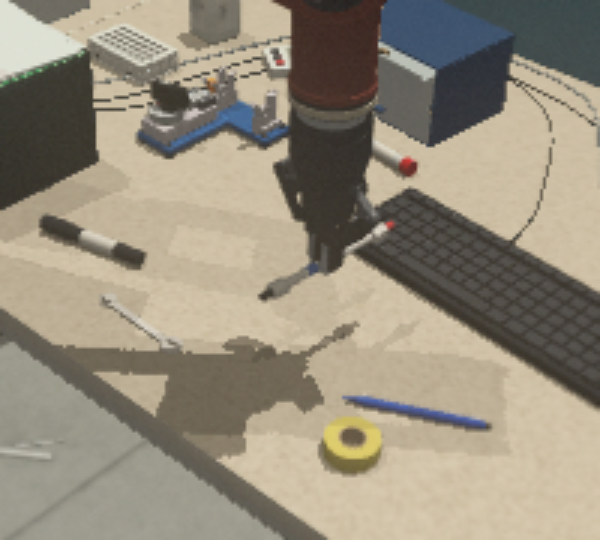

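The column is held level in the fingers, red plug at (391,226) and black plug at (265,294). I'll locate it in the hand.

```bash
python3 - <<'E'
from h import *
f=pickle.load(open('pics/s2.pkl','rb'));s=arm.sense();print(s['eef_pos'])
for z in (108,111,114):
    a=onz(f,200+391/3,150+226/3,z);b=onz(f,200+265/3,150+294/3,z);print(z,a,b,np.linalg.norm(a-b),(a+b)/2,np.arctan2(*(a-b)[1::-1]))
v=np.array([647.2,94.6]);yw=.230;X=np.array([np.cos(yw),np.sin(yw)]);Y=np.array([-X[1],X[0]])
print('seat tcp',v-2*X-6*Y)
E
python3 to.py 647 94 180 1.801
```

```text
[ 493.10862728 -315.80567493  175.14331519]
108 [ 589.55008089 -298.52429109  108.        ] [ 424.35464279 -324.41960469  108.        ] 167.21273885943046 [ 506.95236184 -311.47194789  108.        ] 0.15549027544462793
111 [ 586.9061353  -301.67799512  111.        ] [ 422.40774681 -327.46404228  111.        ] 166.5071771495226 [ 504.65694105 -314.5710187   111.        ] 0.15549027544462793
114 [ 584.2621897  -304.83169916  114.        ] [ 420.46085083 -330.50847987  114.        ] 165.80161543961475 [ 502.36152027 -317.67008952  114.        ] 0.1554902754446279
seat tcp [646.62053235  88.30204658]
d [ 219.4 -378.8   -5.3] rv [ 0.003  0.    -1.635] t 3.1
```

```bash
python3 to.py 646.1 86.2 180 1.801
```

```text
d [ 217.3 -371.2   -5.3] rv [ 0.003  0.    -1.635] t 3.1
```

Scaled: -371 mm is -0.371, -360 mm is -0.36, -1.635 rad is -0.5204.

```bash
echo '{"increments":[[0, 0.02, -0.04, -0.005, 0, 0, -0.0414], [0, 0.04, -0.07, -0.005, 0, 0, -0.0859], [0, 0.06, -0.105, -0.005, 0, 0, -0.1273], [0, 0.08, -0.14, -0.005, 0, 0, -0.1719], [0, 0.1, -0.17, -0.005, 0, 0, -0.2133], [0, 0.12, -0.205, -0.005, 0, 0, -0.2578], [0, 0.14, -0.24, -0.005, 0, 0, -0.3024], [0, 0.16, -0.275, -0.005, 0, 0, -0.347], [0, 0.18, -0.305, -0.005, 0, 0, -0.3915], [0, 0.195, -0.34, -0.005, 0, 0, -0.4361], [0, 0.21, -0.36, -0.005, 0, 0, -0.4775], [0, 0.217, -0.371, -0.005, 0, 0, -0.5204]]}' > next.json && python3 steer.py next.json; echo '{"increments":[[0, 0, 0, 0, 0, 0, 0], [0, 0, 0, 0, 0, 0, 0]]}' > next.json && python3 steer.py next.json; python3 to.py 646.1 86.2 180 1.801; python3 - <<'E'
from h import *
f=grab('scene','s3');cv2.imwrite('pics/s3c.png',cv2.resize(f['img'][120:270,200:380,::-1],None,fx=4,fy=4,interpolation=cv2.INTER_CUBIC))
E
```

```text
clock: 4.3
eef_pos: [644.3, 88.9, 175.6]
orientation: [-1.94, -2.466, 0.004]
wrist_force: [0.2, 0.7, -0.7]
gripper_width: 7.2
grip_force: 49.0
clock: 4.5
eef_pos: [644.0, 86.2, 176.5]
orientation: [-1.954, -2.457, 0.004]
wrist_force: [-1.0, -0.9, -0.7]
gripper_width: 7.3
grip_force: 49.0
d [-0.5  2.  -3.5] rv [-0.004 -0.    -0.003] t 4.5
```

View pics/s3c.png

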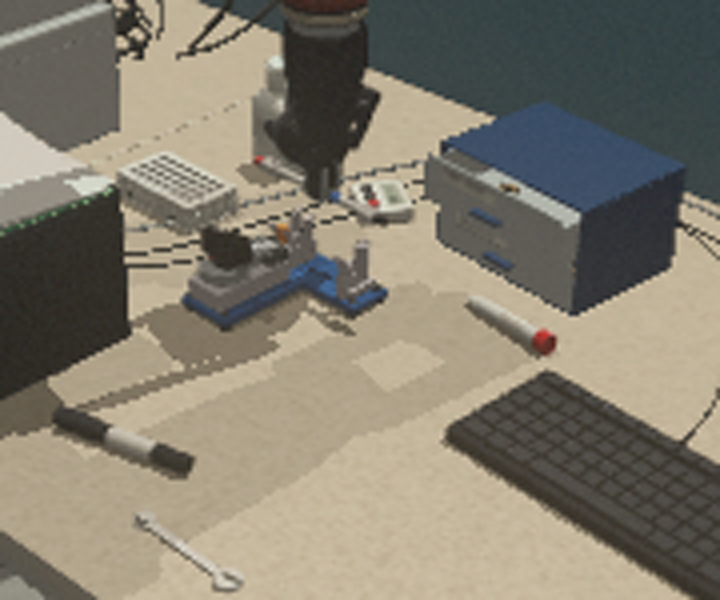

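The scene crop shows the column above the vice, red end to the left at (258,160), which is the clamp side. The vice corners are at about (387,291), (184,297) and (224,325). I'll check the vice pose from this view.

```bash
python3 - <<'E'
from h import *
f=pickle.load(open('pics/s3.pkl','rb'))
v=np.array([647.2,94.6]);yw=.230;X=np.array([np.cos(yw),np.sin(yw)]);Y=np.array([-X[1],X[0]]);Q=np.stack([X,Y])
for n,c in dict(B=(387,291),F=(184,297),E=(224,321)).items():
    print(n,Q@(onz(f,200+c[0]/4-.4,120+c[1]/4-.4,14)[:2]-v))
print('red tip center',Q@(onz(f,200+259/4-.4,120+160/4-.4,176-66.4)[:2]-v))
t=grab('top','t3');cv2.imwrite('pics/t3c.png',cv2.resize(t['img'][150:260,180:290,::-1],None,fx=5,fy=5,interpolation=cv2.INTER_CUBIC))
E
```

```text
B [ 27.46701265 -63.24425953]
F [-121.49094957   63.31293875]
E [-121.65332961    4.81996123]
red tip center [-1.00859057 87.10209647]
```

View pics/t3c.png

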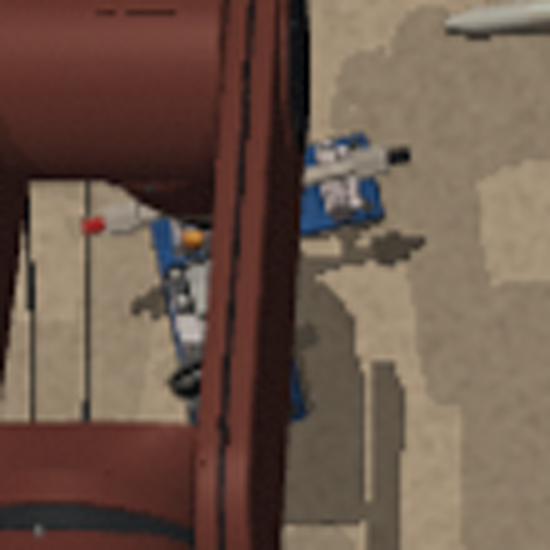

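The top crop shows the held column with red plug at (93,225) and black plug at (399,155), straddling the saddle bar.

```bash
python3 - <<'E'
from h import *
f=pickle.load(open('pics/t3.pkl','rb'));s=arm.sense()
v=np.array([647.2,94.6]);yw=.230;X=np.array([np.cos(yw),np.sin(yw)]);Y=np.array([-X[1],X[0]]);Q=np.stack([X,Y])
P=[Q@(onz(f,180+c[0]/5-.4,150+c[1]/5-.4,s['eef_pos'][2]-66.4)[:2]-v) for c in((93,225),(399,155))]
print(P,(P[0]+P[1])/2,P[0]-P[1],'tcp local',Q@(s['eef_pos'][:2]-v),s['eef_pos'],s['wrist_force'])
E
```

```text
[array([-4.4940203 , 78.66812224]), array([ -4.05847955, -84.39993759])] [-4.27624993 -2.86590767] [ -0.43554075 163.06805983] tcp local [-4.80415858 -8.25533476] [644.40438301  85.46681779 177.5518309 ] [ 0.22551056 -0.72423127 -1.07620421]
```

Scaled: 54 mm is 0.054, 2.5 mm is 0.0025.

```bash
echo '{"increments":[[0, 0.0025, 0.002, 0.02, 0, 0, 0], [0, 0.0025, 0.002, 0.038, 0, 0, 0], [0, 0.0025, 0.002, 0.046, 0, 0, 0], [0, 0.0025, 0.002, 0.05, 0, 0, 0], [0, 0.0025, 0.002, 0.053, 0, 0, 0], [0, 0.0025, 0.002, 0.054, 0, 0, 0], [0, 0.0025, 0.002, 0.054, 0, 0, 0], [0, 0.0025, 0.002, 0.054, 0, 0, 0]]}' > next.json && python3 steer.py next.json; python3 to.py 646.1 86.2 120.4 1.801
```

```text
clock: 5.4
eef_pos: [647.1, 89.3, 125.6]
orientation: [1.951, 2.461, 0.001]
wrist_force: [-0.5, -0.1, -0.7]
gripper_width: 7.2
grip_force: 49.0
d [-2.8 -1.7  5.2] rv [ 0.001  0.    -0.   ] t 5.4
```

Scaled: 4 mm is 0.004, 2 mm is 0.002.

```bash
echo '{"increments":[[0, 0, 0, 0.002, 0, 0, 0], [0, 0, 0, 0.004, 0, 0, 0], [0, 0, 0, 0.004, 0, 0, 0], [0, 0, 0, 0.004, 0, 0, 0]]}' > next.json && python3 steer.py next.json; echo '{"increments":[[0, 0, 0, 0.001, 0, 0, 0], [0, 0, 0, 0.002, 0, 0, 0], [0, 0, 0, 0.002, 0, 0, 0], [0, 0, 0, 0.002, 0, 0, 0]]}' > next.json && python3 steer.py next.json
```

```text
clock: 5.8
eef_pos: [646.5, 89.3, 120.8]
orientation: [-1.952, -2.462, 0.0]
wrist_force: [0.2, 0.1, -0.9]
gripper_width: 7.2
grip_force: 49.0
clock: 6.2
eef_pos: [646.6, 89.3, 118.9]
orientation: [-1.952, -2.462, 0.0]
wrist_force: [-0.1, 0.7, -0.5]
gripper_width: 7.0
grip_force: 49.0
```

Scaled: 1.5 mm is 0.0015, 0.7 mm is 0.0007.

```bash
echo '{"increments":[[0, 0, 0, 0.0007, 0, 0, 0], [0, 0, 0, 0.0015, 0, 0, 0], [0, 0, 0, 0.0015, 0, 0, 0]]}' > next.json && python3 steer.py next.json; echo '{"increments":[[0, 0, 0, 0.0007, 0, 0, 0], [0, 0, 0, 0.0015, 0, 0, 0], [0, 0, 0, 0.0015, 0, 0, 0]]}' > next.json && python3 steer.py next.json
```

```text
clock: 6.5
eef_pos: [647.1, 89.4, 118.3]
orientation: [1.951, 2.461, 0.001]
wrist_force: [-1.6, 0.3, 4.3]
gripper_width: 7.4
grip_force: 49.6
clock: 6.8
eef_pos: [647.6, 89.4, 118.1]
orientation: [1.951, 2.46, 0.003]
wrist_force: [-3.4, 0.3, 11.3]
gripper_width: 7.4
grip_force: 50.2
```

Scaled: -1.5 mm is -0.0015.

```bash
echo '{"increments":[[0, 0, 0, -0.0015, 0, 0, 0], [15, 0, 0, -0.0015, 0, 0, 0], [25, 0, 0, -0.0015, 0, 0, 0], [25, 0, 0, -0.0015, 0, 0, 0], [25, 0, 0, -0.0015, 0, 0, 0], [25, 0, 0, -0.0015, 0, 0, 0]]}' > next.json && python3 steer.py next.json 30; echo '{"increments":[[25, 0, 0, -0.03, 0, 0, 0], [25, 0, 0, -0.07, 0, 0, 0], [25, 0, 0, -0.11, 0, 0, 0], [25, 0, 0, -0.11, 0, 0, 0], [25, 0, 0, -0.11, 0, 0, 0]]}' > next.json && python3 steer.py next.json
python3 - <<'E'
from h import *
f=grab('scene','s4');t=grab('top','t4')
a=cv2.resize(f['img'][150:210,235:305,::-1],(490,420),interpolation=cv2.INTER_CUBIC);b=cv2.resize(t['img'][180:240,200:250,::-1],(300,360),interpolation=cv2.INTER_CUBIC)
o=np.zeros((420,790,3),'uint8');o[:,:490]=a;o[:360,490:]=b;cv2.imwrite('pics/c4.png',np.clip(o*1.4,0,255).astype('uint8'))
E
```

```text
clock: 7.4
eef_pos: [646.5, 89.3, 117.1]
orientation: [-1.952, -2.461, 0.0]
wrist_force: [-0.7, -0.0, 0.1]
gripper_width: 24.8
grip_force: 0.0
clock: 7.9
eef_pos: [647.4, 89.4, 229.2]
orientation: [1.95, 2.46, 0.003]
wrist_force: [-0.2, 0.7, -0.4]
gripper_width: 25.0
grip_force: 0.0
```

View pics/c4.png

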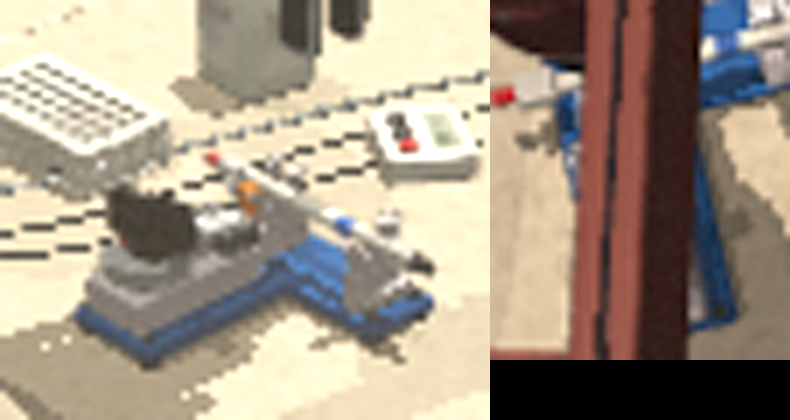

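The column lies in both saddles, red end at (212,159) on the clamp side and black end at (424,265). I'll check this numerically and work out the knob approach.

```bash
python3 - <<'E'
from h import *
v=np.array([647.2,94.6]);yw=.230;X=np.array([np.cos(yw),np.sin(yw)]);Y=np.array([-X[1],X[0]]);Q=np.stack([X,Y])
f=pickle.load(open('pics/s4.pkl','rb'))
P=[Q@(onz(f,235+c[0]/7-.4,150+c[1]/7-.4,52)[:2]-v) for c in((212,159),(424,265))];print('scene',P)
t=pickle.load(open('pics/t4.pkl','rb'));p=Q@(onz(t,200+13/6-.4,180+95/6-.4,52)[:2]-v);print('top red',p)
# knob wing ends from first top crop, top face z=81
t=pickle.load(open('pics/top0.pkl','rb'))
E=[Q@(onz(t,195+c[0]/7-.4,165+c[1]/7-.4,z)[:2]-v) for c,z in(((140,435),72),((264,385),72))];E=np.array(E);print(E,E.mean(0),np.arctan2(*(E[0]-E[1])[::-1]))
print(v+X*-88+Y*37)
E
python3 to.py 553.1 110.6 180 1.99
```

```text
scene [array([ 0.92297593, 87.47543181]), array([  4.38984871, -77.96100055])]
top red [ 0.73243805 81.04419613]
[[-92.62888974  60.99461681]
 [-84.40757216  10.61619266]] [-88.51823095  35.80540474] 1.7325616153666652
[553.08218887 110.56363454]
d [ 41.9 -85.4  46.2] rv [-0.002 -0.001 -0.189] t 8.0
```

Scaled: -85 mm is -0.085, 46 mm is 0.046, -0.162 rad is -0.0516.

```bash
echo '{"increments":[[50, 0.01, -0.022, 0.01, 0, 0, -0.0255], [50, 0.021, -0.044, 0.022, 0, 0, -0.0516], [50, 0.042, -0.085, 0.046, 0, 0, -0.0516], [50, 0.042, -0.085, 0.046, 0, 0, -0.0516], [50, 0.042, -0.085, 0.046, 0, 0, -0.0516], [50, 0.042, -0.085, 0.046, 0, 0, -0.0516]]}' > next.json && python3 steer.py next.json 60; python3 to.py 553.1 110.6 125 1.963
```

```text
clock: 8.6
eef_pos: [555.0, 110.8, 181.4]
orientation: [1.746, 2.611, 0.001]
wrist_force: [0.3, 0.0, 0.3]
gripper_width: 50.0
grip_force: 0.0
d [ 0.6 -1.9 56.4] rv [ 0.001  0.    -0.   ] t 8.6
```

Scaled: 56 mm is 0.056, 50 mm is 0.05.

```bash
echo '{"increments":[[50, 0.0005, -0.0015, 0.03, 0, 0, 0], [50, 0.0005, -0.0015, 0.05, 0, 0, 0], [50, 0.0005, -0.0015, 0.056, 0, 0, 0], [50, 0.0005, -0.0015, 0.056, 0, 0, 0], [0, 0.0005, -0.0015, 0.056, 0, 0, 0], [0, 0.0005, -0.0015, 0.056, 0, 0, 0], [0, 0.0005, -0.0015, 0.056, 0, 0, 0], [0, 0.0005, -0.0015, 0.056, 0, 0, 0], [0, 0.0005, -0.0015, 0.056, 0, 0, 0], [0, 0.0005, -0.0015, 0.056, 0, 0, 0]]}' > next.json && python3 steer.py next.json 40; python3 -c "
from h import *
s=arm.sense();print(s['wrist_force'],s['wrist_torque'],s['joint_pos'].round(2))"; python3 to.py 553.1 110.6 125 0.23
```

```text
clock: 9.6
eef_pos: [552.8, 110.6, 126.9]
orientation: [1.746, 2.611, -0.001]
wrist_force: [-3.7, -0.9, 6.9]
gripper_width: 13.5
grip_force: 41.7
[-3.74322475 -0.89064186  6.88695666] [-0.27566435  0.80583805 -0.01332691] [ 0.06  0.27  1.82 -0.    1.05 -0.33]
d [-0.1  0.3  1.9] rv [0.    0.    1.733] t 9.6
```

Scaled: 1.08 rad is 0.3438.

```bash
echo '{"increments":[[0, 0, 0, 0, 0, 0, 0.0382], [0, 0, 0, 0, 0, 0, 0.0764], [0, 0, 0, 0, 0, 0, 0.1146], [0, 0, 0, 0, 0, 0, 0.1528], [0, 0, 0, 0, 0, 0, 0.191], [0, 0, 0, 0, 0, 0, 0.2292], [0, 0, 0, 0, 0, 0, 0.2674], [0, 0, 0, 0, 0, 0, 0.3056], [0, 0, 0, 0, 0, 0, 0.3438]]}' > next.json && python3 steer.py next.json 80; python3 -c "
from h import *
s=arm.sense();print(s['wrist_torque'])"; python3 to.py 553.1 110.6 125 0.23
```

```text
clock: 10.5
eef_pos: [551.9, 110.8, 127.0]
orientation: [-2.843, -1.336, 0.004]
wrist_force: [-9.1, -0.9, 10.9]
gripper_width: 12.7
grip_force: 80.2
[-0.1683725   1.54052865  0.24341571]
d [0.6 1.  2. ] rv [-0.001  0.002  0.649] t 10.5
```

Scaled: 0.5 mm is 0.0005, 0.3 mm is 0.0003, 0.65 rad is 0.2069.

```bash
echo '{"increments":[[0, 0.0003, 0.0005, 0, 0, 0, 0.0382], [0, 0.0003, 0.0005, 0, 0, 0, 0.0764], [0, 0.0003, 0.0005, 0, 0, 0, 0.1146], [0, 0.0003, 0.0005, 0, 0, 0, 0.1528], [0, 0.0003, 0.0005, 0, 0, 0, 0.1814], [0, 0.0003, 0.0005, 0, 0, 0, 0.2069], [0, 0.0003, 0.0005, 0, 0, 0, 0.2069], [0, 0.0003, 0.0005, 0, 0, 0, 0.2069]]}' > next.json && python3 steer.py next.json; python3 -c "
from h import *
s=arm.sense();print(s['wrist_torque'])"; python3 to.py 553.1 110.6 125 0.23
```

```text
clock: 11.3
eef_pos: [551.8, 111.2, 127.0]
orientation: [-3.119, -0.365, 0.006]
wrist_force: [-12.4, 1.2, 14.2]
gripper_width: 12.6
grip_force: 80.5
[ 0.20754848  2.02407421 -0.08018059]
d [1.2 0.9 2. ] rv [-0.002  0.004  0.003] t 11.3
```

Scaled: -140 mm is -0.14, -120 mm is -0.12.

```bash
echo '{"increments":[[25, 0, 0, 0, 0, 0, 0], [40, 0, 0, 0, 0, 0, 0], [40, 0, 0, 0, 0, 0, 0], [40, 0, 0, 0, 0, 0, 0], [40, 0, 0, 0, 0, 0, 0], [40, 0, 0, -0.03, 0, 0, 0], [40, 0, 0, -0.08, 0, 0, 0], [40, 0, 0, -0.12, 0, 0, 0], [40, 0, 0, -0.14, 0, 0, 0]]}' > next.json && python3 steer.py next.json; echo '{"increments":[[40, -0.05, 0.1, -0.05, 0, 0, 0], [40, -0.05, 0.2, -0.05, 0, 0, 0], [40, 0, 0.3, -0.05, 0, 0, 0], [40, -0.08, 0.2, -0.05, 0, 0, 0], [40, -0.16, 0.2, -0.05, 0, 0, 0], [40, -0.24, 0.2, -0.05, 0, 0, 0], [40, -0.3, 0.1, -0.05, 0, 0, 0], [40, -0.3, 0.1, -0.05, 0, 0, 0], [40, -0.3, 0.1, -0.05, 0, 0, 0], [40, -0.3, 0.1, -0.05, 0, 0, 0]]}' > next.json && python3 steer.py next.json
python3 - <<'E'
from h import *
f=grab('scene','s5');t=grab('top','t5')
a=cv2.resize(f['img'][150:210,235:305,::-1],(420,360),interpolation=cv2.INTER_CUBIC);b=cv2.resize(t['img'][175:245,200:262,::-1],(372,420),interpolation=cv2.INTER_CUBIC)
o=np.zeros((420,792,3),'uint8');o[:360,:420]=a;o[:,420:]=b;cv2.imwrite('pics/c5.png',np.clip(o*1.4,0,255).astype('uint8'))
E
```

```text
clock: 12.2
eef_pos: [554.9, 110.7, 270.1]
orientation: [3.12, 0.365, 0.01]
wrist_force: [-0.4, 0.3, 0.5]
gripper_width: 39.8
grip_force: 0.0
clock: 13.2
eef_pos: [282.0, -54.9, 314.9]
orientation: [3.12, 0.364, 0.0]
wrist_force: [-0.1, -0.2, 0.2]
gripper_width: 40.0
grip_force: 0.0
```

View pics/c5.png

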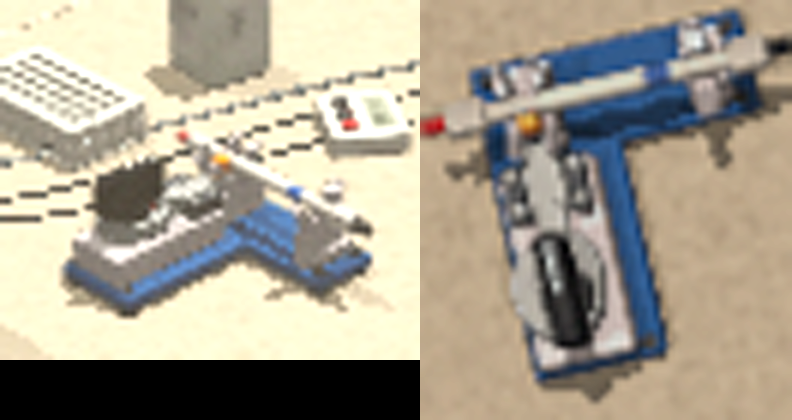

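The pad at (527,125) sits against the column, and the wing runs from (550,238) to (577,342), white line toward the column. I'll check its angle.

```bash
python3 - <<'E'
from h import *
v=np.array([647.2,94.6]);yw=.230;X=np.array([np.cos(yw),np.sin(yw)]);Y=np.array([-X[1],X[0]]);Q=np.stack([X,Y])
t=pickle.load(open('pics/t5.pkl','rb'))
g=cv2.cvtColor(t['img'],cv2.COLOR_RGB2GRAY)
P=lambda c,z:Q@(onz(t,200+(c[0]-420)/6-.4,175+c[1]/6-.4,z)[:2]-v)
a,b=P((550,238),75),P((577,342),75);print('wing',a,b,np.arctan2(*(a-b)[::-1]))
ys,xs=np.nonzero(g[212:235,215:232]<55);L=np.array([Q@(onz(t,x+215,y+212,78)[:2]-v) for x,y in zip(xs,ys)])
l=cv2.fitLine(L.astype('f4'),cv2.DIST_HUBER,0,.01,.01).ravel();print(len(xs),l,'angle',np.arctan(l[1]/l[0]))
print('red,black',P((432,125),52),P((779,45),52),'pad',P((528,125),52))
E
```

```text
wing [-64.14970014  36.12393159] [-112.10623843   34.04853475] 0.04324963248957469
108 [ 9.9899024e-01 -4.4927943e-02 -9.1713020e+01  3.3111870e+01] angle -0.044943072
red,black [ 0.8341711  81.49162066] [  1.54674229 -81.4019873 ] pad [-8.92796275 38.56051751]
```

```bash
python3 -c "
from rig import arm
print(arm.finish_job())"
```

```text
the job is handed in; nothing more can be done
None
```

The column is in the saddles with its red end on the clamp side, the knob is at about 2.0 rad (in the notch) with the pad against the column, and I handed the job in at about 13 s. I read the seating and knob angle off the camera images, did not measure the pad force, and the hand-in gave no verdict.

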